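# Straightedge on the plate, shield held at 45 degrees

### The arm

A 6-joint arm with a two-finger parallel gripper is mounted at the origin on the work surface. World frame = base frame: x ahead of the robot, y to its left, z up, the work surface at z = 0. Lengths are in m, angles in rad, forces in N, time in s.
With the tool pointing down it reaches from about 0.3 to 0.775 m from the base axis. Payload 14.6 kg.
Tool frame: the origin (TCP) lies midway between the tips of the shut fingers; the grasp point (between the pads) lies 19 mm behind it; z points along the fingers, y is the direction in which the jaws open and shut (so a half turn about z gives the same grasp; the last joint's range is limited). The gripper opens to 94 mm and grips with 3 to 60 N. Pads are 16 mm wide; open, the fingers measure 119 mm over their backs; the gripper's body (75 mm by 177 mm) begins 78 mm behind the grasp point.
Start: joints at [1.179, 0.3, 1.521, -0, 1.321, -0.067], TCP at [0.176, 0.521, 0.205] pointing down, gripper open.
Joint ranges: [-3.03, 3.03], [-0.79, 2.21], [0.23, 2.52], [-1.04, 4.18], [0, 3.07], [-2.55, 2.55]. Speed limits (rad/s): [2.22, 2.22, 2.57, 3.14, 3.14, 3.14].

### API

Orientations are given as [roll, pitch, yaw] about the fixed x, y, z axes, in that order (R = Rz(yaw) Ry(pitch) Rx(roll)).
In Python, from station import readout, imaging, job gives the robot as it stands.
- The arm moves only by the tool arm_command, never from a script. Its argument "increments" is a list of rows, each an object with "gripper": the opening, from 0 (shut) to 1 (fully open); "slide": the shift along the world's x, y, z in m, a list of three; "yaw": the turn about the world's z in rad. A call has 1 to 8 rows; each row is the pose to reach, as a shift and turn from the pose commanded when the call began; what a row does not reach only later rows make up. A row lasts 1/8 s, in which the tool goes at most 62.5 mm and 10.7 degrees, less where a joint would pass 70% of its speed; a pose out of reach is approached as far as the arm can. A call with a gripper value outside its range is refused whole. The fingers move at their own pace and stop on an object; "grip_force" is the grip in N (left out, the last holds). Time passes only in rows, so rows that repeat a pose let the fingers close. It gives the time, the measured TCP pose, the force and the opening at its end, in the units of the state.
- readout.get_obs(): the state, without advancing time (a new reading comes with each control period).
- imaging.camera(name): name is "side" or "top" or "wrist"; returns a dict with "color" (400x640x3 uint8, red, green, blue), "mtx" (3x3 intrinsics, pixels), "D" ([k1, k2, p1, p2, k3] as OpenCV has them; the pictures are not rectified), "rvec" (rotation vector, rad) and "tvec" (3), from world to camera coordinates, as OpenCV has them. Camera axes: x right, y down, z forward; pixel columns grow to the right and rows downward; lengths in m; the calibration is good to about 2 mm. A picture is of the moment at which its call begins. There is no depth.
- job.hand_in(): hands the job in, once; it reports no verdict.
The state is a dict: "time_s": time; "qpos": joint angles; "joint_vel": joint speeds; "tau": joint torques, N m; "ee_pos": TCP position; "eef_rot": TCP orientation; "force": force on the tool from outside, world axes, zero at the start; "moment": the same for the moment, N m; "grip_width": finger opening in m.
Only numpy, scipy, OpenCV 4.12 (cv2) and the standard library are available. Lean on these libraries where they do the work, as an engineer would, in place of code of your own. Each camera call takes 0.05 s, during which the arm holds its last target. There are 200 camera calls.

### The job

Lay the straightedge flat on the blue-light viewing table, flush along the front edge of the white plate so that it spans the whole edge, and let go of it; the plate stays against its ledge. Then bring the amber shield forward by its black bar and hold it at 45 degrees, without letting it drop, so that I can mark the bands underneath with my eyes behind it. Finish still holding the bar, and leave everything else on the bench where it is.

Things in the scene. Friction and masses are not known exactly. Their poses are not given: they have to be found in the camera images.
- viewer: blue-light viewing table, fixed: pale grey case 250 mm deep (its x) by 300 wide (its y), flat top 60 mm above the bench with a flush lit blue window. Origin: centre of its underside; x points to the back (hinge side), z up. An aluminium stop ledge 5 mm high, 240 mm long along y, stands on top, front face at x = +70. Two hinge pillars at the back corners, 106 mm high
- shield (a joint): angle of the amber shield hinged along the viewing table's back, rad: 0 shut (level), 1.571 upright, 1.745 leaning back on its stop. Starts 1.61 to 1.745 and stays there; brought forward past upright it falls shut unless held. 0.3 to 0.5 kg, slight hinge friction. Panel 284 mm wide, to 189 mm from the hinge, frame 10 mm thick; two 40 mm feet under its front corners
- shield_hinge (a point): point on the shield's hinge axis, mid-width, 100 mm above the bench and 105 mm behind the viewing table's centre; the axis runs along the table's y
- shield_bar (a point): the shield's handle: round black bar 14 mm thick, 124 mm long along its y (parallel to the hinge), on two thin posts (55 mm either side of its middle) beyond the free edge, in the panel's plane: 224 mm from the hinge axis, 28 mm clear of the frame. The point is the middle of the bar; x points along the panel to the hinge
- plate: white glass chromatography plate with coloured bands, 100 x 100 x 4 mm, loose, lying on the blue window with its back edge (+x) against the stop ledge. Origin: centre of the underside; x points to the ledge, so its front edge, the one away from the hinge, is at x = -50 mm
- straightedge: aluminium straightedge lying flat on the bench, loose: blade 36 mm wide (its x), 200 mm long (its y), 4 mm thick, with both long edges alike (at x = +-18 mm); a green grip rib stands along its middle, 12 mm wide (x), 90 mm long (y), from the blade up to 32 mm above the underside. Origin: centre of the underside. 0.09 to 0.14 kg
- tube_rack: white test-tube rack with eight capped tubes, 200 x 66 mm, 108 mm high to the caps; its length runs along its x. A bystander
- amber_bottle: amber glass reagent bottle with black cap, 60 mm across, 130 mm high. A bystander
- green_bottle: white plastic bottle with green cap, 52 mm across, 110 mm high. A bystander
- beaker: empty glass beaker, 68 mm across the rim, 85 mm high. A bystander
- dish_stack: stack of three clear-lidded dishes, 90 mm across, 42 mm high. A bystander
- marker: white marker pen with black cap, lying, 142 mm long along its y, 14 mm thick. A bystander
Mind the look-alikes: they are no part of the job. Several things look just like the straightedge: the one meant starts farthest from the robot's base.

How it is judged:
On the way, in this order (a step that is already met when the one before it is completed fails the run):
1. the straightedge lies flush along the plate's front edge, let go, while the shield still stands open (x of straightedge in the frame of plate between -0.0705 and -0.066 m and angle between the x axis of straightedge and the x axis of plate, either way round below 0.035 rad and y of straightedge in the frame of plate between -0.05 and 0.05 m and height (world z) of straightedge between 0.0575 and 0.063 m and angle between straightedge's own z axis and vertical below 0.03 rad and linear speed of straightedge below 0.01 m/s and contact force between the fingers and straightedge below 0.1 N and value of joint shield above 1.5 rad), for 0.2 s.
2. the shield is held by its bar at 45 degrees, at rest (value of joint shield between 0.698 and 0.873 rad and velocity of joint shield between -0.05 and 0.05 rad/s and contact force between the fingers and shield above 0.4 N and contact force between shield and straightedge below 0.05 N and x of the grasp point in the frame of shield_bar between -0.035 and 0.035 m and y of the grasp point in the frame of shield_bar between -0.065 and 0.065 m and z of the grasp point in the frame of shield_bar between -0.035 and 0.035 m), for 0.3 s.
At the end, for the whole second after the job is handed in: shield still at 45 degrees (within 5), carried only by the fingers on its bar; straightedge free and flat, edge within 2.5 mm of the plate's front edge, parallel within 2 degrees, middles within 50 mm; plate within 3 mm of its ledge and 20 mm of its start (all of step 2 and x of straightedge in the frame of plate between -0.0705 and -0.066 m and angle between the x axis of straightedge and the x axis of plate, either way round below 0.035 rad and y of straightedge in the frame of plate between -0.05 and 0.05 m and height (world z) of straightedge between 0.0575 and 0.063 m and angle between straightedge's own z axis and vertical below 0.03 rad and linear speed of straightedge below 0.01 m/s and contact force between the fingers and straightedge below 0.1 N and distance of plate from where it was at the start of the episode below 0.02 m and x of plate in the frame of viewer above 0.0165 m); the arm keeps its last pose, push and grip.
It fails at once if the shield is dropped or lowered far below 45 degrees (under 30) (value of joint shield below 0.52 rad).
It fails at once if the shield falls (faster than 2.5 rad/s) (velocity of joint shield below -2.5 rad/s).
It fails at once if a bystander is disturbed (moved over 25 mm) (distance of any of tube_rack, amber_bottle, green_bottle, beaker, dish_stack, marker from where it was at the start of the episode above 0.025 m).
It also fails if it takes over 67 s, if anything falls off the work surface, if the arm or the gripper's body presses on something with over 40 N, if the wrist force passes 120 N, or if a joint passes its speed limit or range.

## Working session

There is one attempt and no reset: what is moved stays moved. The work goes in short steps, Python scripts to look and compute and a tool call to move; the robot and the scene stay as the last step left them, time stands still between calls to the robot, and variables do not carry over. Pictures are saved under pics/ and viewed, about 8 in all and at most 12, crops included, and the job is handed in when it is done.

Besides the shell and the picture viewer there is one more tool, called as name(argument=value, ...), one argument or row to a line, values as JSON. arm_command: Moves the arm, as the interface text tells. Its arguments: {"type":"object","properties":{"increments":{"type":"array","items":{"type":"object","properties":{"gripper":{"type":"number"},"slide":{"type":"array","items":{"type":"number"}},"yaw":{"type":"number"}}}},"grip_force":{"type":"number"}},"required":["increments"]}

```bash
mkdir -p pics; ls; cat > h.py <<'E'
import numpy as np, cv2
from station import readout, imaging, job
def shot(n,f=None):
    c=imaging.camera(n)
    if f: cv2.imwrite('pics/'+f+'.png',c['color'][:,:,::-1])
    np.savez('last_'+n+'.npz',**c)
    return c
def load(n): return dict(np.load('last_'+n+'.npz'))
def ray(c,uv):
    p=cv2.undistortPoints(np.array(uv,float).reshape(-1,1,2),c['mtx'],c['D']).reshape(-1,2)
    R=cv2.Rodrigues(c['rvec'])[0]; o=-R.T@c['tvec'].ravel()
    return o,np.c_[p,np.ones(len(p))]@R
def plane(c,uv,z):
    o,d=ray(c,uv); return o+d*((z-o[2])/d[:,2])[:,None]
def proj(c,P): return cv2.projectPoints(np.array(P,float).reshape(-1,1,3),c['rvec'],c['tvec'],c['mtx'],c['D'])[0].reshape(-1,2)
E
python3 - <<'E'
from h import *
for n in('top','side'): shot(n,n+'0')
o=readout.get_obs(); print(o)
a=cv2.imread('pics/top0.png'); print(a.shape)
E
```

```text
pics
{'time_s': 0.1, 'qpos': array([ 1.17942693e+00,  3.00430137e-01,  1.52153311e+00, -1.80026712e-05,
        1.32071340e+00, -6.66135705e-02]), 'joint_vel': array([ 6.48645644e-05, -1.71629714e-03, -2.29491676e-03,  1.10863745e-04,
       -9.37717925e-04, -9.24744576e-05]), 'tau': array([ 1.70054354e-03, -5.32651484e+01, -3.53275466e+01,  7.10224779e-02,
        2.36251310e-02, -5.87416298e-05]), 'ee_pos': array([0.17541275, 0.52101779, 0.2049291 ]), 'eef_rot': array([-3.14050991e+00, -5.47560187e-05,  2.81684126e+00]), 'force': array([-0.44321847, -0.91990054,  0.77205577]), 'moment': array([ 0.06444422,  0.00975278, -0.01227986]), 'grip_width': 0.09351470957733841}
(400, 640, 3)
```

View pics/top0.png

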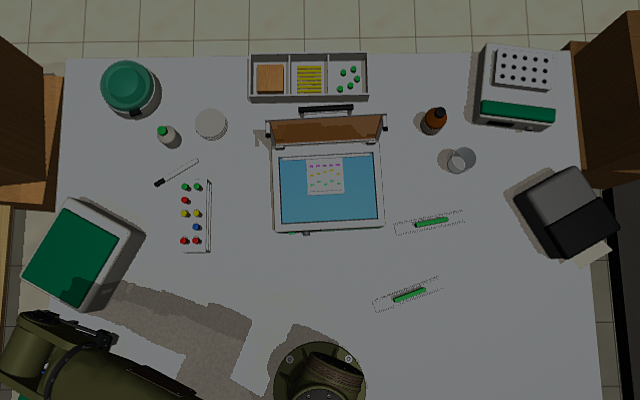

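View pics/side0.png

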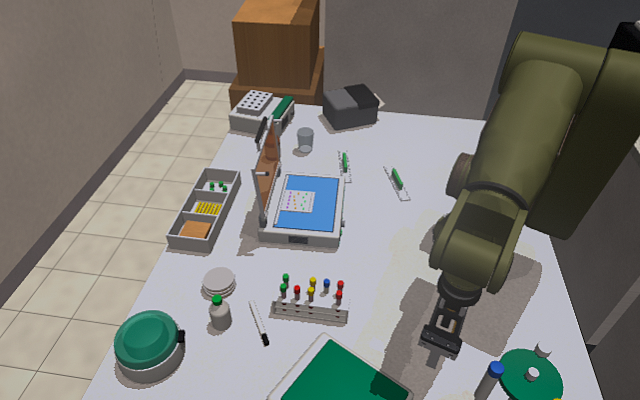

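The top view shows the viewer around (328,190), the plate at (325,175), and the bar at (326,110). The two rulers' green ribs are at (430,222) and (408,295), and the upper one is farther from the base. The side view agrees.

```bash
cat > m.py <<'E'
from h import *
c=load('top'); im=c['color']; hsv=cv2.cvtColor(im,cv2.COLOR_RGB2HSV)
def rects(mask,lo,z,box):
    m=np.zeros(mask.shape,np.uint8); x0,y0,x1,y1=box; m[y0:y1,x0:x1]=mask[y0:y1,x0:x1]
    for k in cv2.findContours(m,cv2.RETR_EXTERNAL,cv2.CHAIN_APPROX_NONE)[0]:
        if cv2.contourArea(k)<lo: continue
        p=plane(c,k.reshape(-1,2),z)[:,:2].astype(np.float32)
        r=cv2.minAreaRect(p); print(np.round(r[0],4),np.round(r[1],4),round(r[2],2),'px',k.reshape(-1,2).mean(0).round(1))
g=cv2.inRange(hsv,(45,120,50),(80,255,255))
print('ribs');rects(g,40,0.03,(370,200,480,310))
b=cv2.inRange(hsv,(90,80,60),(125,255,255))
print('window');rects(b,300,0.06,(260,140,400,240))
x0,y0,x1,y1=285,150,365,205
fill=cv2.morphologyEx(b,cv2.MORPH_OPEN,np.ones((3,3)))
w=cv2.bitwise_not(fill); w=cv2.morphologyEx(w,cv2.MORPH_OPEN,np.ones((5,5)))
print('plate');
m=np.zeros_like(w); m[157:230,290:360]=w[157:230,290:360]; rects(m,200,0.064,(290,157,360,230))
# ruler white
gray=im.min(2)
print('bar'); k=cv2.inRange(hsv,(0,0,0),(180,255,45)); 
for zz in(0.32,):rects(k,100,zz,(290,98,365,122))
print(hsv[110,326],im[110,300:356:6].tolist())
crop=np.vstack([cv2.resize(im[95:245,255:475],None,fx=3,fy=3)])
cv2.imwrite('pics/crop.png',cv2.convertScaleAbs(crop[:,:,::-1],alpha=1.5))
E
python3 m.py
```

```text
ribs
[ 0.2427 -0.2473] [0.0118 0.0879] 19.11 px [409.5 294.6]
[ 0.44   -0.3149] [0.0113 0.0876] 10.77 px [431.7 221.4]
window
[ 0.5323 -0.0287] [0.1794 0.2564] 2.56 px [327.  189.6]
plate
[ 0.4323 -0.02  ] [0.1856 0.0269] 89.45 px [325.4 225. ]
[5.655e-01 5.000e-04] [0.1452 0.1028] 89.31 px [319.5 172. ]
bar
[ 0.665  -0.0219] [0.0206 0.1221] 2.5 px [325.4 108.5]
[0 0 0] [[11, 10, 12], [9, 8, 7], [4, 4, 5], [0, 0, 0], [0, 0, 0], [9, 10, 10], [29, 30, 30], [51, 52, 53], [18, 17, 16], [123, 125, 126]]
```

View pics/crop.png

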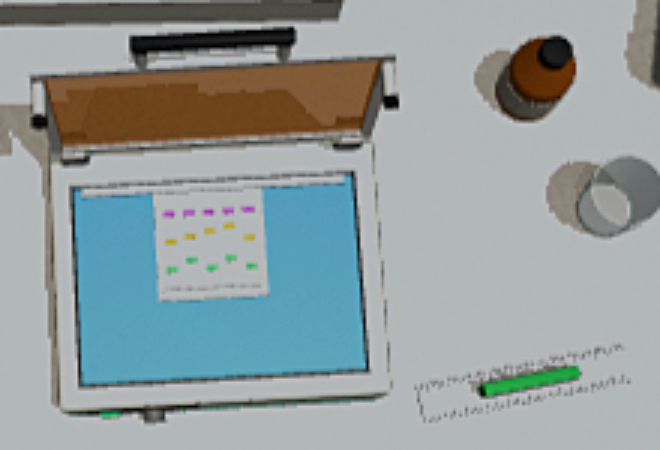

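arm_command(
  increments=[
    {"slide": [0.225, -0.42, 0.045], "yaw": -0.53, "gripper": 1},
    {"slide": [0.225, -0.42, 0.045], "yaw": -0.53, "gripper": 1},
    {"slide": [0.225, -0.42, 0.045], "yaw": -0.53, "gripper": 1},
    {"slide": [0.225, -0.42, 0.045], "yaw": -0.53, "gripper": 1},
    {"slide": [0.225, -0.42, 0.045], "yaw": -0.53, "gripper": 1},
    {"slide": [0.225, -0.42, 0.045], "yaw": -0.53, "gripper": 1},
    {"slide": [0.225, -0.42, 0.045], "yaw": -0.53, "gripper": 1},
    {"slide": [0.225, -0.42, 0.045], "yaw": -0.53, "gripper": 1},
  ],
)

```text
time_s: 1.1
ee_pos: [0.4012, 0.0989, 0.2506]
eef_rot: [3.142, 0.0, 2.285]
force: [0.1, 0.3, 0.9]
grip_width: 0.0943
```

```bash
python3 - <<'E'
from h import *
c=shot('wrist','w1'); R=cv2.Rodrigues(c['rvec'])[0]; print(-R.T@c['tvec'].ravel(), R[2]); o=readout.get_obs(); print(o['ee_pos'],o['eef_rot'],o['time_s'])
E
```

```text
[0.35179833 0.15650605 0.42984749] [ 0.17323874 -0.20039084 -0.96427789]
[0.40258062 0.09661994 0.25084275] [-3.14146355e+00  1.18994588e-03  2.28428583e+00] 1.15
```

View pics/w1.png

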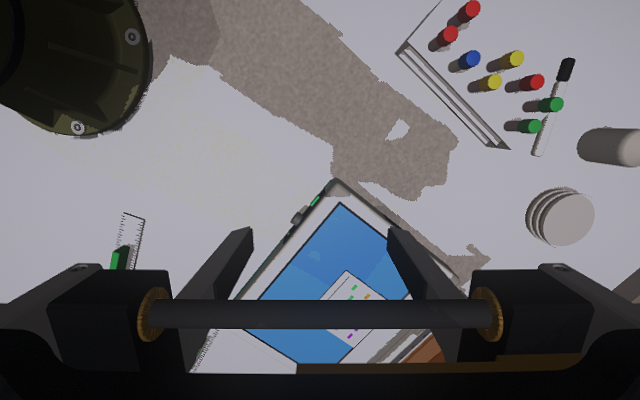

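The wrist view shows the plate at (350,310) partly behind the gripper crossbar, and the wanted area ahead is clear.

arm_command(
  increments=[
    {"slide": [0.04, -0.5, 0.0], "yaw": -0.53, "gripper": 1},
    {"slide": [0.04, -0.5, 0.0], "yaw": -0.53, "gripper": 1},
    {"slide": [0.04, -0.5, 0.0], "yaw": -0.53, "gripper": 1},
    {"slide": [0.04, -0.5, 0.0], "yaw": -0.53, "gripper": 1},
    {"slide": [0.04, -0.5, 0.0], "yaw": -0.53, "gripper": 1},
    {"slide": [0.04, -0.5, 0.0], "yaw": -0.53, "gripper": 1},
    {"slide": [0.04, -0.5, 0.0], "yaw": -0.53, "gripper": 1},
    {"slide": [0.04, -0.5, 0.0], "yaw": -0.53, "gripper": 1},
  ],
)

```text
time_s: 2.15
ee_pos: [0.4402, -0.3991, 0.2501]
eef_rot: [-3.141, -0.0, 1.757]
force: [0.5, -0.6, -0.3]
grip_width: 0.0939
```

```bash
cat > rib.py <<'E'
from h import *
import sys
z=float(sys.argv[1])
c=shot('wrist',sys.argv[2]); hsv=cv2.cvtColor(c['color'],cv2.COLOR_RGB2HSV)
g=cv2.inRange(hsv,(45,120,50),(80,255,255))
for k in cv2.findContours(g,cv2.RETR_EXTERNAL,cv2.CHAIN_APPROX_NONE)[0]:
    if cv2.contourArea(k)<150: continue
    p=plane(c,k.reshape(-1,2),z)[:,:2].astype(np.float32); r=cv2.minAreaRect(p)
    print(np.round(r[0],4),np.round(r[1],4),round(r[2],2),'px',k.reshape(-1,2).mean(0).round(1))
o=readout.get_obs(); print(o['ee_pos'],o['eef_rot'],o['time_s'],o['force'])
E
python3 rib.py 0.032 w2
```

```text
[ 0.2477 -0.2484] [0.0107 0.0883] 19.88 px [195.3  39.5]
[ 0.43929749 -0.40470692  0.24833709] [-3.13973672e+00 -7.55512774e-04  1.75343270e+00] 2.2 [ 0.28329105 -5.82389373  0.15250582]
```

View pics/w2.png

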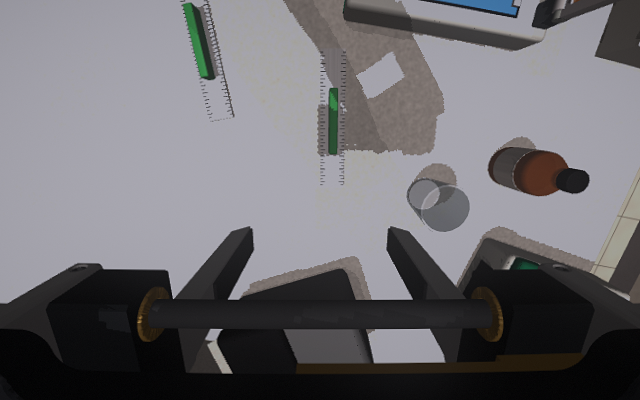

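The wrist view shows the target rib at (333,120), half in shadow, with its blade running from y=50 to y=185 px. The nearer look-alike is at (200,40). I'll rerun with a lower brightness threshold.

```bash
sed -i 's/(45,120,50)/(45,90,15)/' rib.py; python3 rib.py 0.032 w3; python3 - <<'E'
from h import *
c=load('wrist')
# ends of the blade seen in w2
print(plane(c,[[319,185],[344,185],[321,50],[346,50]],0.004).round(4))
print(plane(c,[[333,121],[333,88],[333,155]],0.032).round(4))
E
```

```text
[ 0.7971 -0.4803] [0.0245 0.0405] 82.99 px [528.4 263.6]
[ 0.4439 -0.3165] [0.0099 0.0874] 11.39 px [334.5 116.7]
[ 0.248 -0.249] [0.0117 0.0881] 19.56 px [196.  36.]
[ 0.43935854 -0.40136182  0.24811648] [-3.13953859e+00 -2.02484078e-03  1.75287805e+00] 2.25 [ 0.58991197  0.72027183 -0.01997524]
[[ 0.4411 -0.4191  0.004 ]
 [ 0.4796 -0.412   0.004 ]
 [ 0.4091 -0.2293  0.004 ]
 [ 0.4433 -0.223   0.004 ]]
[[ 0.4428 -0.3209  0.032 ]
 [ 0.4346 -0.2789  0.032 ]
 [ 0.4518 -0.3667  0.032 ]]
```

arm_command(
  increments=[
    {"slide": [0.003, 0.081, -0.05], "yaw": 0.008, "gripper": 0.6},
    {"slide": [0.003, 0.081, -0.1], "yaw": 0.008, "gripper": 0.6},
    {"slide": [0.003, 0.081, -0.15], "yaw": 0.008, "gripper": 0.6},
    {"slide": [0.003, 0.081, -0.19], "yaw": 0.008, "gripper": 0.6},
    {"slide": [0.003, 0.081, -0.22], "yaw": 0.008, "gripper": 0.6},
    {"slide": [0.003, 0.081, -0.235], "yaw": 0.008, "gripper": 0.6},
    {"slide": [0.003, 0.081, -0.24], "yaw": 0.008, "gripper": 0.6},
    {"slide": [0.003, 0.081, -0.24], "yaw": 0.008, "gripper": 0.6},
  ],
)

```text
time_s: 3.25
ee_pos: [0.4437, -0.3163, 0.0111]
eef_rot: [3.141, 0.001, 1.765]
force: [0.0, -0.3, -0.3]
grip_width: 0.0568
```

arm_command(
  increments=[
    {"gripper": 0},
    {"gripper": 0},
    {"gripper": 0},
    {"gripper": 0},
    {"gripper": 0},
    {"gripper": 0},
  ],
  grip_force=20,
)

```text
invalid input
```

arm_command(
  increments=[
    {"slide": [0, 0, 0], "yaw": 0, "gripper": 0},
    {"slide": [0, 0, 0], "yaw": 0, "gripper": 0},
    {"slide": [0, 0, 0], "yaw": 0, "gripper": 0},
    {"slide": [0, 0, 0], "yaw": 0, "gripper": 0},
    {"slide": [0, 0, 0], "yaw": 0, "gripper": 0},
    {"slide": [0, 0, 0], "yaw": 0, "gripper": 0},
  ],
  grip_force=20,
)

```text
time_s: 4.0
ee_pos: [0.4434, -0.3162, 0.0105]
eef_rot: [-3.142, -0.0, 1.765]
force: [-0.5, 0.4, 0.6]
grip_width: 0.0119
```

arm_command(
  increments=[
    {"slide": [0, 0, 0.04], "yaw": 0, "gripper": 0},
    {"slide": [0, 0, 0.09], "yaw": 0, "gripper": 0},
    {"slide": [0, 0.0, 0.15], "yaw": 0, "gripper": 0},
    {"slide": [-0.02, 0.0, 0.18], "yaw": 0, "gripper": 0},
    {"slide": [-0.04, 0.0, 0.18], "yaw": 0, "gripper": 0},
    {"slide": [-0.04, 0, 0.18], "yaw": 0, "gripper": 0},
    {"slide": [-0.04, 0, 0.18], "yaw": 0, "gripper": 0},
  ],
)

```text
time_s: 4.88
ee_pos: [0.4037, -0.3161, 0.1901]
eef_rot: [-3.141, -0.0, 1.765]
force: [1.0, 0.3, -1.4]
grip_width: 0.0121
```

```bash
cat > pl.py <<'E'
from h import *
import sys
c=shot('top',sys.argv[1]); im=c['color']; hsv=cv2.cvtColor(im,cv2.COLOR_RGB2HSV)
b=cv2.inRange(hsv,(90,80,60),(125,255,255))
cv2.imwrite('pics/pl_crop.png',cv2.resize(im[140:240,260:400],None,fx=5,fy=5,interpolation=cv2.INTER_CUBIC)[:,:,::-1])
# plate front edge: per column, lowest non-blue run inside window
pts=[]
for u in range(311,341):
    col=im[180:205,u].astype(float); s=col[:,0] # red channel: white high, blue low
    d=np.diff(s); k=int(np.argmin(d)); 
    hi,lo=s[max(k-2,0)],s[min(k+3,24)]; t=(hi+lo)/2
    j=[i for i in range(max(k-2,0),min(k+3,24)) if s[i]>=t>s[i+1]]
    if j: i=j[0]; pts.append((u,180+i+(s[i]-t)/(s[i]-s[i+1])))
pts=np.array(pts); P=plane(c,pts,0.064)
f=np.polyfit(P[:,1],P[:,0],1); r=P[:,0]-np.polyval(f,P[:,1]); 
g=abs(r)<0.002; f=np.polyfit(P[g,1],P[g,0],1); print('front edge x=%.4f%+.4f*y'%(f[1],f[0]),g.sum(),'rms',r[g].std())
# side edges of the plate along rows
for v in (170,176,190):
    s=im[v,295:355,0].astype(float); d=np.diff(s); l,rr=np.argmax(d),np.argmin(d); print(v,plane(c,[[295.5+l,v],[295.5+rr,v]],0.064)[:,:2].round(4).tolist())
o=readout.get_obs(); print(o['ee_pos'],o['eef_rot'],o['grip_width'],o['time_s'],o['force'])
E
python3 pl.py t2
```

```text
front edge x=0.5129+0.0207*y 3 rms 0.00040481315066842496
170 [[0.5809, 0.0274], [0.5797, -0.0709]]
176 [[0.5642, 0.0275], [0.563, -0.0734]]
190 [[0.5254, 0.025], [0.5243, -0.0754]]
[ 0.40380006 -0.31606903  0.18999143] [-3.14122670e+00 -6.17827015e-04  1.76496681e+00] 0.012210893627120138 4.925 [ 0.46216689  0.30762462 -0.84030496]
```

```bash
cat > pe.py <<'E'
from h import *
c=load('top'); im=c['color']; 
pts=[]
for u in range(312,341):
    s=im[187:203,u,0].astype(float); t=(s.max()+np.median(s[-4:]))/2
    i=np.where(s>=t)[0].max(); pts.append((u,187+i+(s[i]-t)/(s[i]-s[i+1])))
pts=np.array(pts); P=plane(c,pts,0.064); f=np.polyfit(P[:,1],P[:,0],1); r=P[:,0]-np.polyval(f,P[:,1]); print(f,r.std(),abs(r).max())
print('x at y=-.0245', np.polyval(f,-.0245))
# window front edge
q=[]
for u in range(285,375):
    s=im[212:232,u,2].astype(float)-im[212:232,u,0]; t=s[:3].mean()/2; i=np.where(s>=t)[0].max(); q.append((u,212+i+(s[i]-t)/(s[i]-s[i+1]+1e-9)))
P=plane(c,q,0.06); g=np.polyfit(P[:,1],P[:,0],1); print('window front',g)
E
python3 pe.py
```

```text
[-0.04339708  0.5130489 ] 0.00027789021020312675 0.0005345901124899077
x at y=-.0245 0.5141121262661456
window front [-0.04493877  0.44130861]
```

View pics/pl_crop.png

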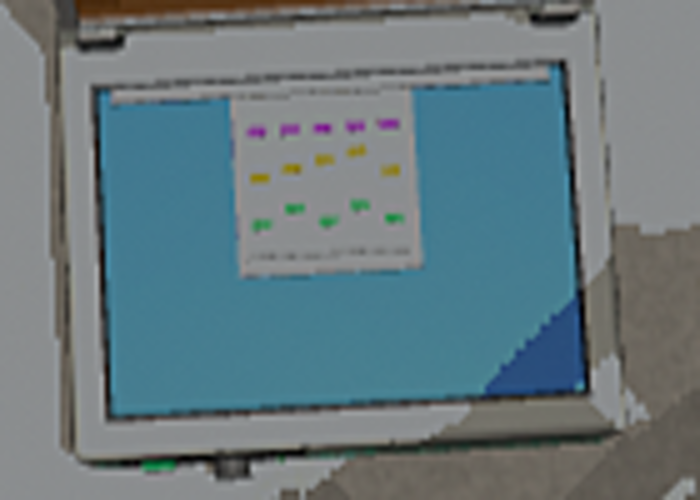

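The crop shows the plate's front edge straight between x=240 and x=424 px at about row 272. The window and plate are parallel, at a yaw of about 0.044.

arm_command(
  increments=[
    {"slide": [0.02, 0.06, 0], "yaw": -0.03, "gripper": 0},
    {"slide": [0.04, 0.12, 0], "yaw": -0.08, "gripper": 0},
    {"slide": [0.06, 0.18, 0], "yaw": -0.12, "gripper": 0},
    {"slide": [0.075, 0.235, 0], "yaw": -0.15, "gripper": 0},
    {"slide": [0.085, 0.28, 0], "yaw": -0.15, "gripper": 0},
    {"slide": [0.085, 0.29, -0.03], "yaw": -0.15, "gripper": 0},
    {"slide": [0.085, 0.29, -0.06], "yaw": -0.15, "gripper": 0},
    {"slide": [0.085, 0.29, -0.06], "yaw": -0.15, "gripper": 0},
  ],
)

```text
time_s: 5.92
ee_pos: [0.4876, -0.0256, 0.1286]
eef_rot: [-3.137, -0.001, 1.615]
force: [0.7, 0.0, 0.1]
grip_width: 0.0119
```

arm_command(
  increments=[
    {"slide": [0, 0, -0.025], "yaw": 0, "gripper": 0},
    {"slide": [0, 0, -0.045], "yaw": 0, "gripper": 0},
    {"slide": [0, 0, -0.05], "yaw": 0, "gripper": 0},
    {"slide": [0, 0, -0.055], "yaw": 0, "gripper": 0},
    {"slide": [0, 0, -0.055], "yaw": 0, "gripper": 0},
  ],
)

```text
time_s: 6.55
ee_pos: [0.4887, -0.0262, 0.076]
eef_rot: [3.141, 0.0, 1.615]
force: [-0.1, 0.2, -0.7]
grip_width: 0.0117
```

```bash
python3 - <<'E'
from h import *
a=shot('side','s1'); w=shot('wrist','w4'); t=shot('top')
o=readout.get_obs(); print(o['ee_pos'],o['eef_rot'],o['grip_width'],o['force'])
A=cv2.resize(a['color'][165:255,250:360],None,fx=4,fy=4,interpolation=cv2.INTER_CUBIC)
B=cv2.resize(t['color'][140:240,260:400],None,fx=3.6,fy=3.6,interpolation=cv2.INTER_CUBIC)
cv2.imwrite('pics/ab.png',np.hstack([A,B[:360]])[:,:800,::-1])
E
```

```text
[ 0.48868129 -0.02620395  0.076027  ] [3.14072312e+00 1.58028820e-04 1.61481250e+00] 0.012209686538127323 [ 0.26165789  0.31893406 -0.18946087]
```

View pics/ab.png

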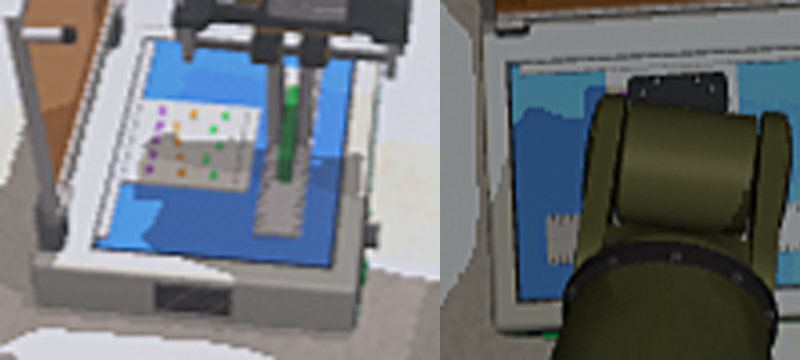

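The pictures show the ruler held level, parallel to the plate, about 8 mm short of it, with the shield behind clear. I'll lower it and push it on gently.

arm_command(
  increments=[
    {"slide": [0.002, 0, -0.002], "yaw": 0, "gripper": 0},
    {"slide": [0.003, 0, -0.004], "yaw": 0, "gripper": 0},
    {"slide": [0.004, 0, -0.005], "yaw": 0, "gripper": 0},
    {"slide": [0.004, 0, -0.005], "yaw": 0, "gripper": 0},
    {"slide": [0.004, 0, -0.005], "yaw": 0, "gripper": 0},
  ],
  grip_force=10,
)

```text
time_s: 7.32
ee_pos: [0.4924, -0.0262, 0.0704]
eef_rot: [3.142, 0.0, 1.615]
force: [0.3, -0.3, -0.6]
grip_width: 0.0118
```

arm_command(
  increments=[
    {"slide": [0.001, 0, 0], "yaw": 0, "gripper": 0},
    {"slide": [0.002, 0, 0], "yaw": 0, "gripper": 0},
    {"slide": [0.002, 0, 0], "yaw": 0, "gripper": 0},
    {"slide": [0.002, 0, 0], "yaw": 0, "gripper": 0},
  ],
)

```text
time_s: 7.82
ee_pos: [0.4944, -0.0262, 0.0704]
eef_rot: [-3.142, -0.0, 1.615]
force: [-0.9, -0.3, -1.0]
grip_width: 0.0122
```

arm_command(
  increments=[
    {"slide": [0.001, 0, 0], "yaw": 0, "gripper": 0},
    {"slide": [0.001, 0, 0], "yaw": 0, "gripper": 0},
    {"slide": [0.001, 0, 0], "yaw": 0, "gripper": 0},
  ],
)

```text
time_s: 8.2
ee_pos: [0.4954, -0.0262, 0.0705]
eef_rot: [3.142, 0.0, 1.615]
force: [-0.6, 0.4, -2.2]
grip_width: 0.0116
```

arm_command(
  increments=[
    {"slide": [0.001, 0, 0], "yaw": 0, "gripper": 0},
    {"slide": [0.001, 0, 0], "yaw": 0, "gripper": 0},
    {"slide": [0.001, 0, 0], "yaw": 0, "gripper": 0},
  ],
)

```text
time_s: 8.57
ee_pos: [0.4964, -0.0262, 0.0704]
eef_rot: [-3.142, -0.0, 1.615]
force: [0.2, -0.9, -1.3]
grip_width: 0.0118
```

```bash
python3 - <<'E'
from h import *
a=shot('side','s2')
o=readout.get_obs(); print(o['ee_pos'],o['force'],o['tau'])
A=cv2.resize(a['color'][180:235,265:340],None,fx=8,fy=8,interpolation=cv2.INTER_CUBIC)
cv2.imwrite('pics/s2c.png',A[:,:,::-1])
E
```

```text
[ 0.4963821  -0.02616505  0.07042965] [-0.77765091 -0.47122424 -1.91684491] [ 1.38663036e-03 -5.03065002e+01 -2.96971411e+01  5.75944805e-02
  2.98297650e-02 -8.13398983e-04]
```

View pics/s2c.png

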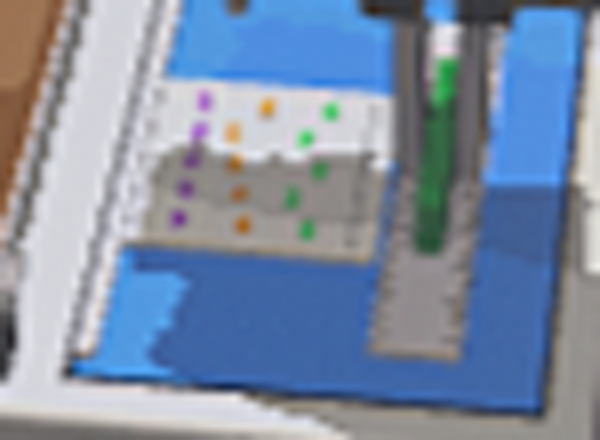

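There's a small gap of about 1 px (roughly 2 mm) at (380,250). I'll continue in 1 mm steps.

arm_command(
  increments=[
    {"slide": [0.001, 0, 0], "yaw": 0, "gripper": 0},
    {"slide": [0.001, 0, 0], "yaw": 0, "gripper": 0},
    {"slide": [0.001, 0, 0], "yaw": 0, "gripper": 0},
  ],
)

```text
time_s: 9.0
ee_pos: [0.4974, -0.0262, 0.0704]
eef_rot: [-3.142, -0.0, 1.615]
force: [0.5, 0.4, -1.8]
grip_width: 0.0118
```

arm_command(
  increments=[
    {"slide": [0.001, 0, 0], "yaw": 0, "gripper": 0},
    {"slide": [0.001, 0, 0], "yaw": 0, "gripper": 0},
    {"slide": [0.001, 0, 0], "yaw": 0, "gripper": 0},
  ],
)

```text
time_s: 9.38
ee_pos: [0.4984, -0.0262, 0.0704]
eef_rot: [3.142, 0.0, 1.615]
force: [0.6, 0.2, -1.4]
grip_width: 0.012
```

arm_command(
  increments=[
    {"slide": [0.0008, 0, 0], "yaw": 0, "gripper": 0},
    {"slide": [0.0008, 0, 0], "yaw": 0, "gripper": 0},
    {"slide": [0.0008, 0, 0], "yaw": 0, "gripper": 0},
  ],
)

```text
time_s: 9.75
ee_pos: [0.4992, -0.0262, 0.0704]
eef_rot: [3.142, 0.0, 1.615]
force: [-0.6, -0.3, -1.2]
grip_width: 0.012
```

```bash
python3 - <<'E'
from h import *
for i in range(4):
    o=readout.get_obs(); a=shot('side'); print(o['ee_pos'],o['force'],o['moment'])
A=cv2.resize(a['color'][180:235,265:340],None,fx=8,fy=8,interpolation=cv2.INTER_CUBIC)
cv2.imwrite('pics/s3c.png',A[:,:,::-1])
E
```

```text
[ 0.49919325 -0.02617196  0.07044137] [-0.63500784 -0.25714034 -1.17323938] [-0.13716479  0.03729061  0.02215209]
[ 0.49917535 -0.02618287  0.07044008] [-0.11504933 -0.76893341 -0.56298664] [-0.13535347  0.02823181 -0.03315278]
[ 0.49916007 -0.02616438  0.07043378] [0.59416428 0.40185698 0.07005559] [-0.05235054  0.06997618 -0.00111757]
[ 0.49920019 -0.02617299  0.07046831] [-0.25479236  0.02416177 -2.152932  ] [-0.09108587  0.06289152 -0.00562488]
```

View pics/s3c.png

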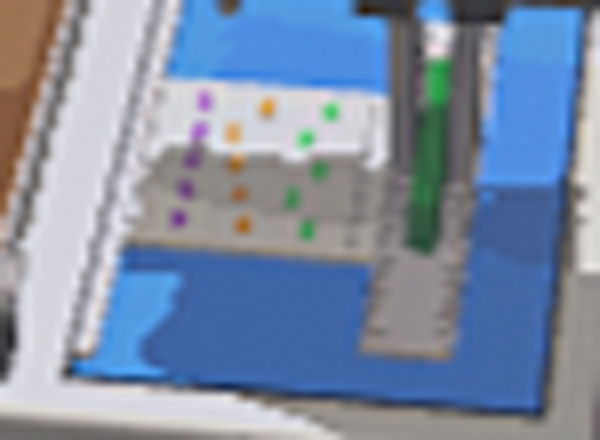

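The view now looks about flush, with the plate corner at (372,262) and the blade edge at (375,265), but there is no push force yet. I'll step on until force shows.

arm_command(
  increments=[
    {"slide": [0.0007, 0, 0], "yaw": 0, "gripper": 0},
    {"slide": [0.0007, 0, 0], "yaw": 0, "gripper": 0},
  ],
)

```text
time_s: 10.2
ee_pos: [0.4999, -0.0262, 0.0704]
eef_rot: [-3.142, -0.0, 1.615]
force: [0.7, 0.2, -1.5]
grip_width: 0.0121
```

arm_command(
  increments=[
    {"slide": [0.0007, 0, 0], "yaw": 0, "gripper": 0},
    {"slide": [0.0007, 0, 0], "yaw": 0, "gripper": 0},
  ],
)

```text
time_s: 10.45
ee_pos: [0.5001, -0.0262, 0.0704]
eef_rot: [-3.14, -0.0, 1.615]
force: [-5.0, -0.4, 2.8]
grip_width: 0.0117
```

Contact at 5 N. I'll relax the push and let go.

arm_command(
  increments=[
    {"slide": [-0.0006, 0, -0.0003], "yaw": 0, "gripper": 0},
    {"slide": [-0.0006, 0, -0.0003], "yaw": 0, "gripper": 0.5},
    {"slide": [-0.0006, 0, -0.0003], "yaw": 0, "gripper": 0.5},
    {"slide": [-0.0006, 0, -0.0003], "yaw": 0, "gripper": 0.5},
    {"slide": [-0.0006, 0, -0.0003], "yaw": 0, "gripper": 0.5},
  ],
)

```text
time_s: 11.08
ee_pos: [0.5, -0.0262, 0.0701]
eef_rot: [3.142, -0.0, 1.615]
force: [-0.5, -0.8, 0.6]
grip_width: 0.0464
```

arm_command(
  increments=[
    {"slide": [0, 0, 0.02], "yaw": 0, "gripper": 0.5},
    {"slide": [0, 0, 0.07], "yaw": 0, "gripper": 0.5},
    {"slide": [-0.03, 0, 0.13], "yaw": 0, "gripper": 0.5},
    {"slide": [-0.06, -0.05, 0.19], "yaw": 0, "gripper": 0.5},
    {"slide": [-0.1, -0.1, 0.23], "yaw": 0, "gripper": 0.5},
    {"slide": [-0.1, -0.15, 0.25], "yaw": 0, "gripper": 0.5},
    {"slide": [-0.1, -0.2, 0.25], "yaw": 0, "gripper": 0.5},
    {"slide": [-0.1, -0.2, 0.25], "yaw": 0, "gripper": 0.5},
  ],
)

```text
time_s: 12.08
ee_pos: [0.3993, -0.2289, 0.3205]
eef_rot: [3.141, 0.001, 1.611]
force: [0.7, -0.0, 0.0]
grip_width: 0.0472
```

```bash
python3 - <<'E'
from h import *
t=shot('top'); a=shot('side')
o=readout.get_obs(); print(o['ee_pos'],o['eef_rot'],o['grip_width'],o['force'])
B=cv2.resize(t['color'][95:235,260:400],None,fx=4,fy=4,interpolation=cv2.INTER_CUBIC)
B=cv2.convertScaleAbs(B,alpha=1.4)
cv2.imwrite('pics/t4.png',B[:,:,::-1])
hsv=cv2.cvtColor(t['color'],cv2.COLOR_RGB2HSV); g=cv2.inRange(hsv,(45,90,25),(80,255,255)); m=np.zeros_like(g); m[193:215,300:365]=g[193:215,300:365]
k=max(cv2.findContours(m,cv2.RETR_EXTERNAL,cv2.CHAIN_APPROX_NONE)[0],key=cv2.contourArea)
print(cv2.minAreaRect(plane(t,k.reshape(-1,2),.091)[:,:2].astype(np.float32)))
k=cv2.inRange(hsv,(0,0,0),(180,255,45)); m=np.zeros_like(k); m[98:122,290:362]=k[98:122,290:362]
m=cv2.morphologyEx(m,cv2.MORPH_OPEN,np.ones((3,3),np.uint8))
k=max(cv2.findContours(m,cv2.RETR_EXTERNAL,cv2.CHAIN_APPROX_NONE)[0],key=cv2.contourArea)
r=cv2.minAreaRect(k); print('bar px',r); o_,d=ray(t,[r[0]]); print(o_,d)
# intersect with the bar arc about the hinge: hinge from plate front edge middle
H=np.array([.515,-.0255])+.135*np.array([np.cos(.044),np.sin(.044)]); print('H',H)
for th in np.arange(1.57,1.76,.03):
    z=.1+.224*np.sin(th); x=H[0]-.224*np.cos(th); P=o_+d[0]*((z-o_[2])/d[0,2]); print(th.round(2),x.round(4),P.round(4))
E
```

```text
[ 0.39981982 -0.22664615  0.31983806] [-3.14120431e+00 -4.13291557e-04  1.61308575e+00] 0.047074953470608256 [-0.42922606 -0.03208372  0.39059712]
((0.49594902992248535, -0.025726329535245895), (0.013393411412835121, 0.08787804841995239), 1.7083383798599243)
bar px ((325.06378173828125, 108.58448028564453), (6.224534511566162, 54.2004280090332), 86.633544921875)
[ 0.30262399 -0.00589692  1.39808906] [[ 0.32604283 -0.01412783 -0.96223282]]
H [ 0.64986934 -0.01956192]
1.57 0.6497 [ 0.6666 -0.0217  0.324 ]
1.6 0.6564 [ 0.6666 -0.0217  0.3239]
1.63 0.6631 [ 0.6667 -0.0217  0.3236]
1.66 0.6698 [ 0.6669 -0.0217  0.3231]
1.69 0.6765 [ 0.6671 -0.0217  0.3224]
1.72 0.6832 [ 0.6674 -0.0217  0.3215]
1.75 0.6898 [ 0.6678 -0.0217  0.3204]
```

View pics/t4.png

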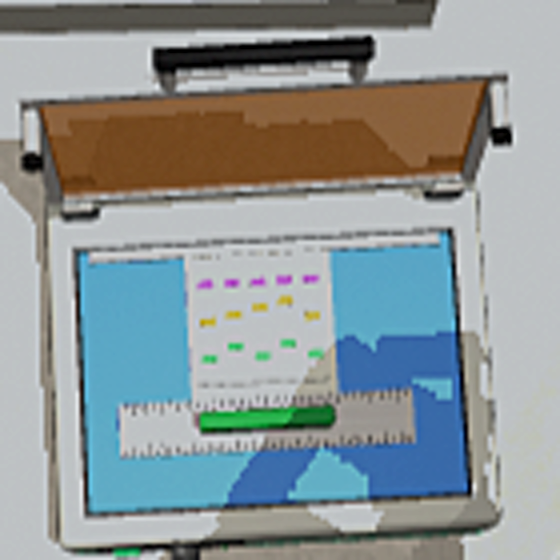

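The ruler lies flush and parallel along the plate's front edge, at rows 395–405 in the crop. The contact put the TCP at 0.500, while the top camera put the rib at 0.496, so the camera reads about 4 mm short in x. The corrected bar position is about (0.670, -0.0215, 0.323), with the shield at about 1.65 rad.

arm_command(
  increments=[
    {"slide": [0.02, 0.02, 0.05], "yaw": 0.002, "gripper": 1},
    {"slide": [0.05, 0.05, 0.09], "yaw": 0.002, "gripper": 1},
    {"slide": [0.09, 0.085, 0.1], "yaw": 0.002, "gripper": 1},
    {"slide": [0.135, 0.12, 0.1], "yaw": 0.002, "gripper": 1},
    {"slide": [0.18, 0.15, 0.1], "yaw": 0.002, "gripper": 1},
    {"slide": [0.22, 0.18, 0.1], "yaw": 0.002, "gripper": 1},
    {"slide": [0.26, 0.2, 0.1], "yaw": 0.002, "gripper": 1},
    {"slide": [0.27, 0.205, 0.1], "yaw": 0.002, "gripper": 1},
  ],
)

```text
time_s: 13.18
ee_pos: [0.6714, -0.0174, 0.4177]
eef_rot: [-3.138, -0.001, 1.621]
force: [-0.2, -0.9, -0.4]
grip_width: 0.0937
```

```bash
python3 - <<'E'
from h import *
w=shot('wrist'); a=shot('side'); o=readout.get_obs(); print(o['ee_pos'],o['eef_rot'],o['grip_width'],o['force'],o['time_s'])
A=a['color'][60:260,200:400]; A=cv2.resize(A,(400,400)); 
cv2.imwrite('pics/w5.png',np.hstack([A,cv2.resize(w['color'][:,120:520],(400,400))])[:,:,::-1])
print(proj(a,[[.67,-.0215,.3235],[.67,.04,.3235],[.67,-.083,.3235]]), proj(w,[[.67,-.0215,.3235],[.67,.04,.3235]]))
E
```

```text
[ 0.67067112 -0.01842531  0.41844874] [-3.13922417e+00 -5.02362592e-04  1.61979289e+00] 0.09408050581345336 [ 0.2426039  -0.59879043 -0.0057583 ] 13.275
[[261.06414072 129.7720317 ]
 [255.66439374 141.75474071]
 [266.09110076 118.61788722]] [[317.60835254 205.66053957]
 [320.60059981 145.19489711]]
```

View pics/w5.png

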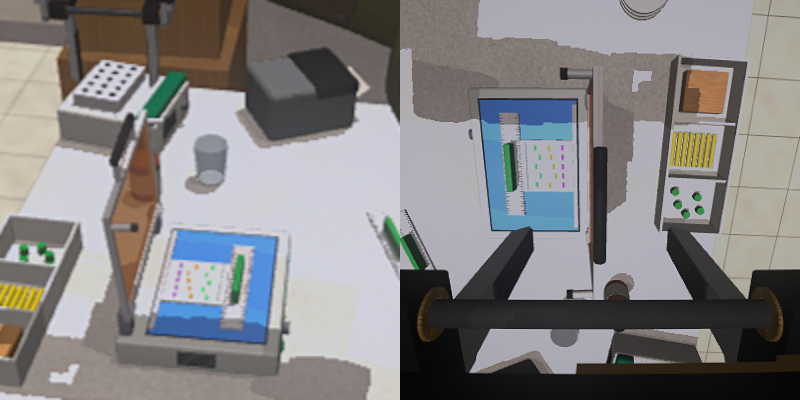

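The side view has the bar at (261,130), against a predicted (261.1,129.8). The wrist view has it at (320,205), against (317.6,205.7). Good agreement, so I'll descend and grip.

arm_command(
  increments=[
    {"slide": [0, 0, -0.03], "yaw": 0, "gripper": 1},
    {"slide": [0, 0, -0.06], "yaw": 0, "gripper": 1},
    {"slide": [0, 0, -0.09], "yaw": 0, "gripper": 1},
    {"slide": [0, 0, -0.111], "yaw": 0, "gripper": 1},
    {"slide": [0, 0, -0.111], "yaw": 0, "gripper": 1},
    {"slide": [0, 0, -0.111], "yaw": 0, "gripper": 1},
  ],
)

```text
time_s: 14.02
ee_pos: [0.6699, -0.0208, 0.3108]
eef_rot: [3.14, 0.0, 1.617]
force: [-0.6, -0.4, 0.8]
grip_width: 0.0941
```

arm_command(
  increments=[
    {"slide": [0, 0, 0], "yaw": 0, "gripper": 0},
    {"slide": [0, 0, 0], "yaw": 0, "gripper": 0},
    {"slide": [0, 0, 0], "yaw": 0, "gripper": 0},
    {"slide": [0, 0, 0], "yaw": 0, "gripper": 0},
    {"slide": [0, 0, 0], "yaw": 0, "gripper": 0},
    {"slide": [0, 0, 0], "yaw": 0, "gripper": 0},
    {"slide": [0, 0, 0], "yaw": 0, "gripper": 0},
    {"slide": [0, 0, 0], "yaw": 0, "gripper": 0},
  ],
  grip_force=25,
)

```text
time_s: 15.02
ee_pos: [0.67, -0.0212, 0.3091]
eef_rot: [-3.142, -0.0, 1.617]
force: [-0.2, -0.5, 0.4]
grip_width: 0.0173
```

```bash
python3 - <<'E'
from h import *
o=readout.get_obs(); print(o['ee_pos'],o['force'])
x=o['ee_pos'][0]; y=o['ee_pos'][1]; H=.653
t0=np.arccos((H-x)/.224); print('th0',t0, 'bar z',.1+.224*np.sin(t0))
for t in np.linspace(t0,.785,19)[1:]:
    d=.224*(np.cos(t0)-np.cos(t)); print(round(t,3),np.round([d*np.cos(.044),d*np.sin(.044),.224*(np.sin(t)-np.sin(t0))],4))
E
```

```text
[ 0.66997791 -0.02117821  0.30914239] [-0.23367995 -0.47302219  0.35144727]
th0 1.6466633349772986 bar z 0.3233556592189558
1.599 [-0.0107 -0.0005  0.0006]
1.551 [-0.0214 -0.0009  0.0006]
1.503 [-0.0321 -0.0014  0.0001]
1.455 [-0.0428 -0.0019 -0.0009]
1.407 [-0.0534 -0.0024 -0.0023]
1.359 [-0.0639 -0.0028 -0.0043]
1.312 [-0.0743 -0.0033 -0.0068]
1.264 [-0.0846 -0.0037 -0.0098]
1.216 [-0.0947 -0.0042 -0.0133]
1.168 [-0.1047 -0.0046 -0.0173]
1.12 [-0.1144 -0.005  -0.0217]
1.072 [-0.124  -0.0055 -0.0266]
1.024 [-0.1333 -0.0059 -0.032 ]
0.976 [-0.1423 -0.0063 -0.0378]
0.929 [-0.151  -0.0066 -0.044 ]
0.881 [-0.1594 -0.007  -0.0506]
0.833 [-0.1675 -0.0074 -0.0576]
0.785 [-0.1753 -0.0077 -0.065 ]
```

arm_command(
  increments=[
    {"slide": [0, 0, 0], "yaw": 0, "gripper": 0},
    {"slide": [0, 0, 0], "yaw": 0, "gripper": 0},
    {"slide": [0, 0, 0], "yaw": 0, "gripper": 0},
    {"slide": [0, 0, 0], "yaw": 0, "gripper": 0},
  ],
)

```text
time_s: 15.52
ee_pos: [0.67, -0.0212, 0.3092]
eef_rot: [3.141, 0.0, 1.617]
force: [0.1, 0.5, 0.1]
grip_width: 0.0135
```

arm_command(
  increments=[
    {"slide": [-0.005, 0, 0], "yaw": 0, "gripper": 0},
    {"slide": [-0.011, -0.0005, 0.0005], "yaw": 0, "gripper": 0},
    {"slide": [-0.016, -0.0007, 0.0006], "yaw": 0, "gripper": 0},
    {"slide": [-0.0215, -0.001, 0.0006], "yaw": 0, "gripper": 0},
    {"slide": [-0.0215, -0.001, 0.0006], "yaw": 0, "gripper": 0},
  ],
)

```text
time_s: 16.15
ee_pos: [0.648, -0.022, 0.3099]
eef_rot: [-3.141, -0.0, 1.617]
force: [0.3, 0.3, 1.0]
grip_width: 0.013
```

arm_command(
  increments=[
    {"slide": [-0.0105, -0.0005, -0.0005], "yaw": 0, "gripper": 0},
    {"slide": [-0.0213, -0.001, -0.0015], "yaw": 0, "gripper": 0},
    {"slide": [-0.032, -0.0014, -0.003], "yaw": 0, "gripper": 0},
    {"slide": [-0.0425, -0.0018, -0.005], "yaw": 0, "gripper": 0},
    {"slide": [-0.0528, -0.0023, -0.0074], "yaw": 0, "gripper": 0},
    {"slide": [-0.0631, -0.0027, -0.0104], "yaw": 0, "gripper": 0},
    {"slide": [-0.0732, -0.0032, -0.0139], "yaw": 0, "gripper": 0},
    {"slide": [-0.0732, -0.0032, -0.0139], "yaw": 0, "gripper": 0},
  ],
)

```text
time_s: 17.15
ee_pos: [0.5749, -0.0252, 0.2957]
eef_rot: [-3.141, -0.0, 1.617]
force: [0.0, 2.3, 0.8]
grip_width: 0.0135
```

arm_command(
  increments=[
    {"slide": [-0.01, -0.0004, -0.004], "yaw": 0, "gripper": 0},
    {"slide": [-0.0197, -0.0008, -0.0084], "yaw": 0, "gripper": 0},
    {"slide": [-0.0293, -0.0013, -0.0133], "yaw": 0, "gripper": 0},
    {"slide": [-0.0386, -0.0017, -0.0187], "yaw": 0, "gripper": 0},
    {"slide": [-0.0476, -0.0021, -0.0245], "yaw": 0, "gripper": 0},
    {"slide": [-0.0563, -0.0024, -0.0307], "yaw": 0, "gripper": 0},
    {"slide": [-0.0563, -0.0024, -0.0307], "yaw": 0, "gripper": 0},
  ],
)

```text
time_s: 18.02
ee_pos: [0.5183, -0.0278, 0.2646]
eef_rot: [-3.14, -0.0, 1.617]
force: [-0.5, 2.5, -1.6]
grip_width: 0.0132
```

arm_command(
  increments=[
    {"slide": [-0.0084, -0.0004, -0.0066], "yaw": 0, "gripper": 0},
    {"slide": [-0.0165, -0.0008, -0.0136], "yaw": 0, "gripper": 0},
    {"slide": [-0.0243, -0.0011, -0.021], "yaw": 0, "gripper": 0},
    {"slide": [-0.0243, -0.0011, -0.021], "yaw": 0, "gripper": 0},
    {"slide": [-0.0243, -0.0011, -0.021], "yaw": 0, "gripper": 0},
    {"slide": [-0.0243, -0.0011, -0.021], "yaw": 0, "gripper": 0},
  ],
)

```text
time_s: 18.77
ee_pos: [0.4948, -0.0289, 0.2443]
eef_rot: [-3.141, 0.0, 1.617]
force: [-1.9, 1.3, -0.6]
grip_width: 0.0129
```

```bash
python3 - <<'E'
from h import *
a=shot('side'); t=shot('top'); o=readout.get_obs(); print(o['ee_pos'],o['grip_width'],o['force'],o['time_s'])
A=cv2.resize(a['color'][80:260,220:380],None,fx=3,fy=3,interpolation=cv2.INTER_CUBIC)
cv2.imwrite('pics/f.png',A[:,:,::-1])
e=np.array([np.cos(.044),np.sin(.044),0]); l=np.array([-e[1],e[0],0]); H=np.array([.653,-.0194,.1])
for th in (.698,.785,.873): print(th,[proj(a,[H+.189*(-np.cos(th)*e+np.array([0,0,np.sin(th)]))+s*.142*l])[0].round(1)-[220,80] for s in(1,-1)])
P=np.array([o['ee_pos'][0],o['ee_pos'][1],o['ee_pos'][2]+.0145]); d=P-H; print('th from bar',np.arctan2(d[2],-d@e), np.hypot(d[2],d@e))
E
```

```text
[ 0.49474667 -0.02890546  0.24424817] 0.013276449405090266 [-2.07695666  0.77470126 -0.1204528 ] 18.875
0.698 [array([ 91. , 113.9]), array([101.1,  56.8])]
0.785 [array([ 87. , 110.2]), array([97.8, 53.4])]
0.873 [array([ 82.5, 106.7]), array([94. , 50.1])]
th from bar 0.7861227826080845 0.22434130683696454
```

View pics/f.png

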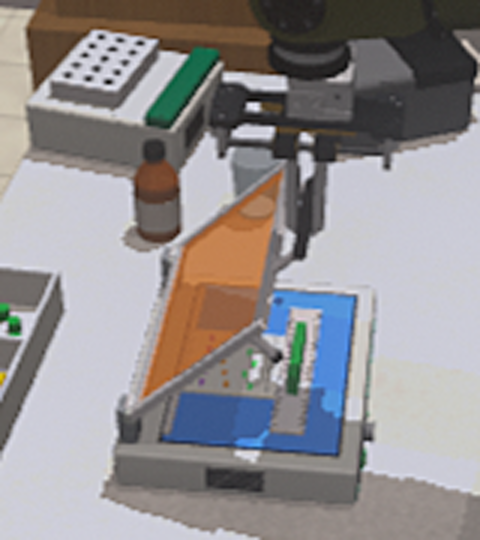

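The shield's near front corner is at (88,108) in unscaled crop pixels, against (87,110) predicted for 45°. The bar is in the fingers and the ruler is still flush. I'll hold briefly, then hand in.

arm_command(
  increments=[
    {"slide": [0, 0, 0], "yaw": 0, "gripper": 0},
    {"slide": [0, 0, 0], "yaw": 0, "gripper": 0},
    {"slide": [0, 0, 0], "yaw": 0, "gripper": 0},
    {"slide": [0, 0, 0], "yaw": 0, "gripper": 0},
    {"slide": [0, 0, 0], "yaw": 0, "gripper": 0},
    {"slide": [0, 0, 0], "yaw": 0, "gripper": 0},
  ],
)

```text
time_s: 19.62
ee_pos: [0.4947, -0.0289, 0.2442]
eef_rot: [3.142, 0.0, 1.617]
force: [-2.5, 1.1, 0.4]
grip_width: 0.0131
```

```bash
python3 -c "
from h import *
o=readout.get_obs(); print(o['ee_pos'],o['grip_width'],o['time_s'],job.hand_in())"
```

```text
the job is handed in; nothing more can be done
[ 0.49468088 -0.02890506  0.24419137] 0.013107629753778495 19.625 None
```

The job is done and handed in at 19.6 s of the 67 s allowed; the hand-in reported no verdict. I laid the farther straightedge on the table, pushed it against the plate's front edge until it met 5 N of resistance, and let go. Then I gripped the shield by its black bar and brought it forward, and the arm is still holding it.

**Shield:** the angle worked out from the arm's position is 0.786 rad (45°), and the bar sits 224.3 mm from the hinge, against 224 mm given. The last side picture roughly agrees. The fingers are closed to 13 mm on the 14 mm bar, and the arm is at rest.

**Straightedge:** pictures after letting go show it flat and flush, spanning the plate's whole edge. I moved none of the bystanders.

**Disagreements:**
- **Position:** the top camera placed things about 4 mm short in x compared with where the straightedge touched the plate. I used the contact and corrected the hinge and bar positions to match. The side and wrist pictures then agreed with that bar position.
- **Angle:** from the pixels, the straightedge's rib read 1.7° and the plate 2.5°. The 0.8° difference is inside the 2° limit and looks like pixel noise.

I did not measure whether the plate moved against its ledge. It looks in place in the pictures.

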